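Find the heaviest alloy tin by feel and hold it up

ROBOT

A 7-joint arm with a two-finger parallel gripper is mounted at the origin on the work surface. World frame = base frame: x ahead of the robot, y to its left, z up, the work surface at z = 0. Lengths are in m, angles in rad, forces in N, time in s.
With the tool pointing down it reaches from about 0.4 to 0.925 m from the base axis. Payload 5.6 kg.
Tool frame: the origin (TCP) lies midway between the tips of the shut fingers; the grasp point (between the pads) lies 19 mm behind it; z points along the fingers, y is the line along which they close (so a half turn about z gives the same grasp; the last joint's range is limited). The gripper opens to 85 mm and grips with 20 to 120 N. Pads are 22 mm wide; open, the fingers measure 114 mm over their backs; the gripper's body (76 mm by 85 mm) begins 54 mm behind the grasp point. The pads swing forward as they close: fully open they stand 13 mm farther back than shut.
Start: joints at [-1.165, 0.468, -0.012, 1.603, 0.006, 1.071, -0.056], TCP at [0.282, 0.586, 0.207] pointing down, gripper open.
Joint ranges: [-2.53, 2.53], [-0.31, 2.02], [-1.57, 1.55], [0.28, 2.44], [-1.29, 4.43], [0.15, 1.84], [-2.92, 2.92]. Speed limits (rad/s): [2.57, 2.57, 3.14, 3.14, 3.14, 3.14, 3.14].

INTERFACE

Orientations are given as a unit quaternion [w, x, y, z].
In Python, from plant import r gives the robot as it stands.
- The arm moves only by the tool carry_out, never from a script. Its argument "increments" is a list of rows, each an object of numbers: "dx", "dy", "dz": the shift along the tool's x, y, z in mm; "rx", "ry", "rz": the turn, a rotation vector about the tool's x, y, z in degrees. In form: [{"dx": .., "dy": .., "dz": .., "rx": .., "ry": .., "rz": ..}, ...]. A call has 1 to 8 rows; each row shifts and turns the commanded pose from where the row before left it, along the tool's axes as they then stand; what a row does not reach is not made up. A row lasts 1/8 s, in which the tool goes at most 62.5 mm and 10.7 degrees, less where a joint would pass 70% of its speed; a pose out of reach is approached as far as the arm can. A call with a gripper value outside its range is refused whole. "hand" is the finger opening in mm, from 0 to 85.4, set as the call begins (left out, the last holds). The fingers move at their own pace and stop on an object; the grip force is fixed at half the most. Time passes only in rows, so rows that do not move let the fingers close. It gives the time, the measured TCP pose, the force, the opening and the grip force at its end, in the units of the state.
- r.observe(): the state, without advancing time (a new reading comes with each control period).
- r.get_image(name): name is "scene" or "top" or "wrist"; returns a dict with "color" (420x560x3 uint8, red, green, blue), "vertical_fov" (degrees; the focal length in pixels is half the picture's height over the tangent of half this angle, whatever the lens; pixels are square), "cx", "cy" (the principal point, pixels), "k1" (the pictures are not rectified: a ray, as slopes to the right and down, at radius r is drawn at 1 + k1 r^2 times it, then the intrinsics apply), "world_from_camera" (4x4, takes a point from camera to world coordinates). Camera axes: x right, y down, z forward; pixel columns grow to the right and rows downward; lengths in m; the calibration is good to about 2 mm. A picture is of the moment at which its call begins. There is no depth.
- r.hand_in(): hands the job in; it is judged then, once.
The state is a dict: "t": time; "q": joint angles; "qvel": joint speeds; "effort": joint torques, N m; "tool_pos": TCP position; "ee_rot": TCP orientation; "contact_force": force on the tool from outside, world axes, zero at the start; "torque": the same for the moment, N m; "finger_gap": finger opening in m; "gripper_force": force on a finger pad.
Only numpy, scipy, OpenCV 4.12 (cv2) and the standard library are available. Lean on these libraries where they do the work, as an engineer would, in place of code of your own. Each camera call takes 0.05 s, during which the arm holds its last target. There are 200 camera calls.

TASK

Three identical closed tins of casting-alloy ingots stand in a row on the bench mat, and the dental technician wants the heaviest. Starting with the tin at the robot's left and working to its right, lift each one a few centimetres off the mat to feel its weight and set it gently back upright on the mat before lifting the next. Then finish still holding the heaviest tin up in the gripper, upright, at least 15 cm above the mat, with the other two standing on the mat; never tip a tin over and leave the other things on the bench where they are.

Things in the scene. Friction and masses are not known exactly. Their poses are not given: they have to be found in the camera images.
- tin_left_center (a point): Centre (35 mm above the underside, z up its axis) of the leftmost tin, from the robot looking along +x. The three closed plain metal tins look alike: upright cylinders 56 mm across, 70 mm tall, lid flush and fast. Unseen ingots lie loose inside. Each weighs 0.15 to 0.8 kg in all; any of the three may be the heaviest, by 0.2 kg or more over each of the others.
- tin_middle_center (a point): Centre (35 mm above the underside, z up its axis) of the middle tin, from the robot looking along +x. The three closed plain metal tins look alike: upright cylinders 56 mm across, 70 mm tall, lid flush and fast. Unseen ingots lie loose inside. Each weighs 0.15 to 0.8 kg in all; any of the three may be the heaviest, by 0.2 kg or more over each of the others.
- tin_right_center (a point): Centre (35 mm above the underside, z up its axis) of the rightmost tin, from the robot looking along +x. The three closed plain metal tins look alike: upright cylinders 56 mm across, 70 mm tall, lid flush and fast. Unseen ingots lie loose inside. Each weighs 0.15 to 0.8 kg in all; any of the three may be the heaviest, by 0.2 kg or more over each of the others.
- mat_top (a point): Centre of the top of the thin black rubber bench mat on which the tins stand: 170 mm (its x) by 440 mm (its y), 4 mm thick, fixed to the bench, its top 4 mm above the bench. The tins stand about 140 mm apart along its y.
- cast: White plaster dental model, 58 x 64 x 31 mm, loose on the bench off the left end of the mat; origin at the centre of its underside. Leave alone.
- bowl: Green mixing bowl, 110 mm across the rim, 60 mm tall, loose off the right end of the mat; origin at the centre of its underside. Leave alone.
- wax_knife: Wax knife (a small spatula with a wooden handle), 170 mm long, lying on the bench beyond the mat. Leave alone.

How it is judged:
On the way, in this order (a step that is already met when the one before it is completed fails the run):
1. the leftmost tin is lifted off the mat in the gripper (height (world z) of tin_left_center above 0.05 m and contact force between the fingers and tin_left above 0.5 N), for 0.2 s.
2. the leftmost tin stands upright on the mat again and the middle tin is lifted (height (world z) of tin_middle_center above 0.05 m and contact force between the fingers and tin_middle above 0.5 N and height (world z) of tin_left_center below 0.045 m and angle between tin_left_center's own z axis and vertical below 0.1 rad), for 0.2 s.
3. the leftmost and middle tins stand upright on the mat and the rightmost tin is lifted (height (world z) of tin_right_center above 0.05 m and contact force between the fingers and tin_right above 0.5 N and height (world z) of each of tin_left_center, tin_middle_center below 0.045 m and angle between each of tin_left_center, tin_middle_center's own z axis and vertical below 0.1 rad), for 0.2 s.
At the end, for the whole second after the job is handed in: One tin is held still in the fingers, upright within 0.3 rad, its underside 13 cm or more above the mat; the other two stand untouched and upright (0.1 rad) on the mat, each pressing on it with 1 to 5.3 N, so that neither is the heaviest (over 6.4 N) (((height (world z) of tin_left_center above 0.17 m and angle between tin_left_center's own z axis and vertical below 0.3 rad and linear speed of tin_left below 0.05 m/s and contact force between the fingers and tin_left above 0.5 N and contact force between each of tin_left, the arm, the fingers and tin_middle below 0.05 N and contact force between each of tin_left, the arm, the fingers and tin_right below 0.05 N and height (world z) of each of tin_middle_center, tin_right_center below 0.045 m and angle between each of tin_middle_center, tin_right_center's own z axis and vertical below 0.1 rad and contact force between tin_middle and mat between 1 and 5.3 N and linear speed of each of tin_middle, tin_right below 0.02 m/s and contact force between tin_right and mat between 1 and 5.3 N) or (height (world z) of tin_middle_center above 0.17 m and angle between tin_middle_center's own z axis and vertical below 0.3 rad and linear speed of tin_middle below 0.05 m/s and contact force between the fingers and tin_middle above 0.5 N and contact force between each of tin_middle, the arm, the fingers and tin_left below 0.05 N and contact force between each of tin_middle, the arm, the fingers and tin_right below 0.05 N and height (world z) of each of tin_left_center, tin_right_center below 0.045 m and angle between each of tin_left_center, tin_right_center's own z axis and vertical below 0.1 rad and contact force between tin_left and mat between 1 and 5.3 N and linear speed of each of tin_left, tin_right below 0.02 m/s and contact force between tin_right and mat between 1 and 5.3 N) or (height (world z) of tin_right_center above 0.17 m and angle between tin_right_center's own z axis and vertical below 0.3 rad and linear speed of tin_right below 0.05 m/s and contact force between the fingers and tin_right above 0.5 N and contact force between each of tin_right, the arm, the fingers and tin_left below 0.05 N and contact force between each of tin_right, the arm, the fingers and tin_middle below 0.05 N and height (world z) of each of tin_left_center, tin_middle_center below 0.045 m and angle between each of tin_left_center, tin_middle_center's own z axis and vertical below 0.1 rad and contact force between tin_left and mat between 1 and 5.3 N and linear speed of each of tin_left, tin_middle below 0.02 m/s and contact force between tin_middle and mat between 1 and 5.3 N))); the arm keeps its last pose, push and grip.
It fails at once if a tin is tipped over (angle between any of tin_left_center, tin_middle_center, tin_right_center's own z axis and vertical above 0.7 rad).
It fails at once if a tin is dropped or thrown ((linear speed of tin_left above 0.6 m/s and contact force between the fingers and tin_left below 0.1 N) or (linear speed of tin_middle above 0.6 m/s and contact force between the fingers and tin_middle below 0.1 N) or (linear speed of tin_right above 0.6 m/s and contact force between the fingers and tin_right below 0.1 N)).
It fails at once if the dental model, the bowl or the wax knife is moved by more than 3 cm (distance of any of cast, bowl, wax_knife from where it was at the start of the episode above 0.03 m).
It also fails if it takes over 72 s, if anything falls off the work surface, if the arm or the gripper's body presses on something with over 40 N, if the wrist force passes 120 N, or if a joint passes its speed limit or range.

## Working session

There is one attempt and no reset: what is moved stays moved. The work goes in short steps, Python scripts to look and compute and a tool call to move; the robot and the scene stay as the last step left them, time stands still between calls to the robot, and variables do not carry over. Pictures are saved under pics/ and viewed, at most 10 in all, crops included, and the job is handed in when it is done.

Besides the shell and the picture viewer there is one more tool, called after ">>>" in YAML: its name, and indented under it one key for each argument. carry_out: Moves the arm, as the interface text tells. Its arguments: {"type":"object","properties":{"increments":{"type":"array"},"hand":{"type":"number"}},"required":["increments"]}

```bash
mkdir -p pics
cat > h.py <<'E'
import numpy as np, cv2
from plant import r
def save(n,f):
    im=r.get_image(n); cv2.imwrite('pics/'+f,im['color'][:,:,::-1]); return im
def ray(im,u,v):
    H=im['color'].shape[0]; f=H/2/np.tan(np.radians(im['vertical_fov'])/2)
    d=np.array([(u-im['cx'])/f,(v-im['cy'])/f]); p=d.copy()
    for _ in range(20): p=d/(1+im['k1']*(p@p))
    T=np.array(im['world_from_camera']); return T[:3,3],T[:3,:3]@np.array([p[0],p[1],1])
def onz(im,u,v,z):
    o,d=ray(im,u,v); return o+d*(z-o[2])/d[2]
E
python3 - <<'E'
from h import *
a=save('top','top1.png'); b=save('scene','sc1.png')
cv2.imwrite('pics/both.png',cv2.resize(np.hstack([a['color'],b['color']])[:,:,::-1],(800,300)))
for i in(a,b): print(i['vertical_fov'],i['cx'],i['cy'],i['k1'],np.round(i['world_from_camera'],3).tolist())
s=r.observe(); print(s)
E
```

```text
54.32744574745541 280.3845850783765 212.1360864876177 -0.10404425166555856 [[-0.007, -0.996, 0.087, 0.507], [-1.0, 0.005, -0.023, -0.008], [0.022, -0.087, -0.996, 1.315], [0.0, 0.0, 0.0, 1.0]]
49.99389310968314 275.468749803127 206.89887979209485 -0.001601693684082696 [[-0.687, 0.586, -0.43, 1.079], [0.727, 0.55, -0.412, 0.429], [-0.005, -0.596, -0.803, 0.939], [0.0, 0.0, 0.0, 1.0]]
{'t': 0.1, 'q': array([-1.16502242,  0.46834183, -0.01158748,  1.60356232,  0.0059981 ,
        1.07137244, -0.05625164]), 'qvel': array([ 2.13335899e-03, -2.88445118e-03,  4.80082753e-04, -3.36395962e-03,
        8.70634779e-05,  7.34852441e-05, -4.87624246e-04]), 'effort': array([ 1.18088203e-03, -5.33516765e+01,  2.16190517e-02, -2.51969576e+01,
        1.14638303e-02,  4.27748644e-03, -1.67456943e-05]), 'tool_pos': array([0.28184048, 0.58510504, 0.20618664]), 'ee_rot': array([-1.23158447e-04,  2.22523537e-01,  9.74926969e-01, -8.15593030e-04]), 'contact_force': array([-0.6177924 , -0.73283034, -0.57639916]), 'torque': array([ 0.07134986, -0.0084829 ,  0.00693527]), 'gripper_force': 0.0, 'finger_gap': 0.08529364010074203}
```

View pics/top1.png

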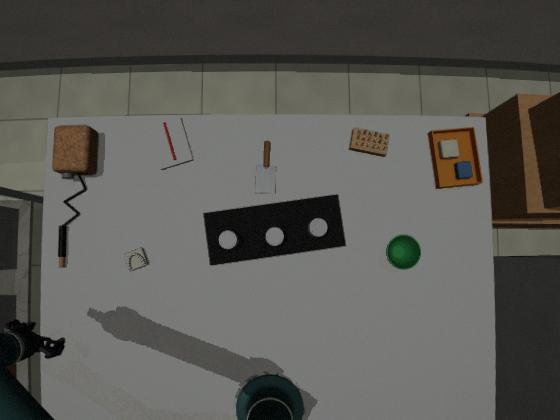

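View pics/sc1.png

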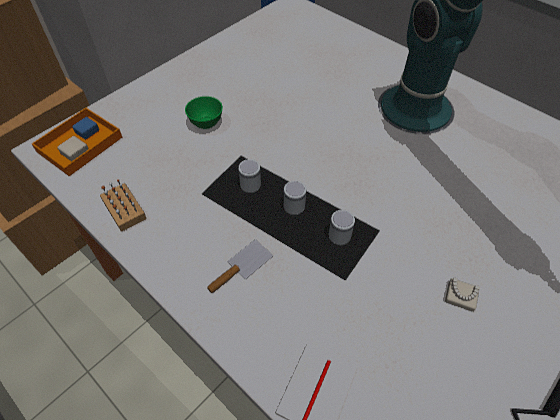

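The top view shows the tin lids at about (228,240), (275,236) and (318,228) on the tilted mat, with the cast at (136,259), the bowl at (403,251) and the knife at (265,168). The scene view agrees, with tins at (250,175), (294,197) and (342,227).

```bash
cat >> h.py <<'E'
def toolmove(p):  # world target -> tool-frame mm
    from scipy.spatial.transform import Rotation as R
    s=r.observe(); R_=R.from_quat(s['ee_rot'],scalar_first=True).as_matrix()
    return np.round(R_.T@(np.array(p)-s['tool_pos'])*1000,1), R_
E
python3 - <<'E'
from h import *
a=r.get_image('top'); g=cv2.cvtColor(a['color'],cv2.COLOR_RGB2GRAY)
roi=np.zeros_like(g); 
hull=np.array([[207,214],[338,197],[343,243],[212,262]],np.int32)
cv2.fillConvexPoly(roi,hull,255)
m=((g>85)&(roi>0)).astype(np.uint8)
n,l,st,c=cv2.connectedComponentsWithStats(m)
for i in range(1,n):
    if st[i,4]>60: print(c[i],st[i],np.round(onz(a,*c[i],.074),4), 'diam',np.round(np.linalg.norm(onz(a,st[i,0],c[i][1],.074)-onz(a,st[i,0]+st[i,2],c[i][1],.074)),4))
P=[onz(a,*q,.004)[:2] for q in [(204,213),(338,195),(346,245),(211,265)]]
print(np.round(P,3),[np.linalg.norm(P[i]-P[i-1]) for i in range(4)])
for q in [(136,259),(403,251)]: print(np.round(onz(a,*q,.03),3))
s=r.observe(); print(toolmove([.507,.14,.2])[1])
E
```

```text
[317.98373984 227.03252033] [310 219  17  17 246] [ 0.5698 -0.1503  0.074 ] diam 0.052
[274.27734375 236.21484375] [266 228  18  18 256] [ 0.5428 -0.0171  0.074 ] diam 0.0545
[227.24710425 239.49420849] [219 231  18  18 259] [0.5338 0.1252 0.074 ] diam 0.0545
[[ 0.621  0.208]
 [ 0.677 -0.225]
 [ 0.515 -0.248]
 [ 0.454  0.184]] [np.float64(0.16792185157050435), np.float64(0.4366951011339321), np.float64(0.16365451303096873), np.float64(0.4366753648294815)]
[0.474 0.418 0.03 ]
[ 0.494 -0.426  0.03 ]
[[-9.00927746e-01  4.33968853e-01 -4.80001685e-04]
 [ 4.33969100e-01  9.00926833e-01 -1.28885950e-03]
 [-1.26878480e-04 -1.36947518e-03 -9.99999054e-01]]
```

Run:
```python
from h import *
print(toolmove([.534,.125,.2])[0])
```

```text
[-426.8 -305.2    6.8]
```

>>> carry_out:
  increments:
    - {"dx":-20,"dy":-14}
    - {"dx":-38,"dy":-27}
    - {"dx":-38,"dy":-27}
    - {"dx":-38,"dy":-27}
    - {"dx":-38,"dy":-27}
    - {"dx":-38,"dy":-27}
    - {"dx":-38,"dy":-27}
    - {"dx":-38,"dy":-27}
  hand: 85

```text
invalid input at $.increments[0]: expected keys dx, dy, dz, rx, ry, rz
```

>>> carry_out:
  increments:
    - {"dx":-38,"dy":-27}
    - {"dx":-38,"dy":-27}
    - {"dx":-38,"dy":-27}
    - {"dx":-20,"dy":-15}
    - {"dx":-7,"dy":-5}
    - {}
    - {}

```text
invalid input at $.increments[0]: expected keys dx, dy, dz, rx, ry, rz
```

Run:
```python
from h import *
w=save('wrist','w1.png'); print(np.round(w['world_from_camera'],3).tolist(),w['cx'],w['cy'],w['k1'])
s=r.observe(); print(s['tool_pos'],s['ee_rot'],s['q'],s['contact_force'])
for p in ([.534,.125,.022],): print(toolmove(p)[0])
```

```text
[[0.434, 0.857, 0.278, 0.21], [0.901, -0.412, -0.135, 0.62], [-0.001, 0.309, -0.951, 0.373], [0.0, 0.0, 0.0, 1.0]] 285.424690419856 207.71145926837139 -0.04831001518976278
[0.28193295 0.58527414 0.2064867 ] [-7.26918887e-05  2.22560814e-01  9.74918649e-01 -5.52911716e-04] [-1.16499162  0.46808538 -0.01159434  1.60323958  0.00600988  1.07141681
 -0.0563073 ] [-0.48907952  0.26566951  0.21276346]
[-426.8 -305.1  184.9]
```

View pics/w1.png

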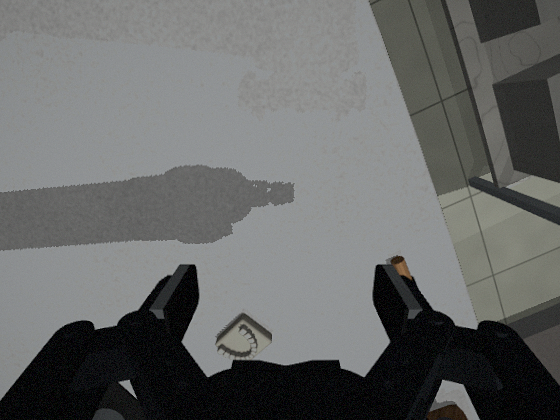

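The calls were refused because every key is needed, so the arm hasn't moved. The wrist view shows the fingers at about (180,290) and (395,290), with the cast at (243,340).

>>> carry_out:
  increments:
    - {"dx":-20,"dy":-14,"dz":0,"rx":0,"ry":0,"rz":0}
    - {"dx":-38,"dy":-27,"dz":0,"rx":0,"ry":0,"rz":0}
    - {"dx":-38,"dy":-27,"dz":0,"rx":0,"ry":0,"rz":0}
    - {"dx":-38,"dy":-27,"dz":0,"rx":0,"ry":0,"rz":0}
    - {"dx":-38,"dy":-27,"dz":0,"rx":0,"ry":0,"rz":0}
    - {"dx":-38,"dy":-27,"dz":0,"rx":0,"ry":0,"rz":0}
    - {"dx":-38,"dy":-27,"dz":0,"rx":0,"ry":0,"rz":0}
    - {"dx":-38,"dy":-27,"dz":0,"rx":0,"ry":0,"rz":0}
  hand: 85

```text
t: 1.2
tool_pos: [0.4524, 0.2753, 0.2073]
ee_rot: [0.0, 0.223, 0.975, -0.0]
contact_force: [-0.6, 0.4, -1.2]
finger_gap: 0.0846
gripper_force: 0.0
```

>>> carry_out:
  increments:
    - {"dx":-38,"dy":-27,"dz":0,"rx":0,"ry":0,"rz":0}
    - {"dx":-38,"dy":-27,"dz":0,"rx":0,"ry":0,"rz":0}
    - {"dx":-38,"dy":-27,"dz":0,"rx":0,"ry":0,"rz":0}
    - {"dx":-20,"dy":-16,"dz":0,"rx":0,"ry":0,"rz":0}
    - {"dx":-7,"dy":-5,"dz":0,"rx":0,"ry":0,"rz":0}
    - {"dx":0,"dy":0,"dz":0,"rx":0,"ry":0,"rz":0}
    - {"dx":0,"dy":0,"dz":0,"rx":0,"ry":0,"rz":0}

```text
t: 2.08
tool_pos: [0.5337, 0.1268, 0.2071]
ee_rot: [-0.0, 0.222, 0.975, 0.0]
contact_force: [-0.4, -0.7, -0.3]
finger_gap: 0.0848
gripper_force: 0.0
```

Run:
```python
from h import *
w=save('wrist','w2.png'); print(np.round(w['world_from_camera'],3).tolist())
s=r.observe(); print(s['t'],s['tool_pos'],s['ee_rot'],s['q'],s['contact_force'])
for p in ([.534,.125,.022],): print(toolmove(p)[0])
```

```text
[[0.432, 0.858, 0.278, 0.461], [0.902, -0.411, -0.132, 0.162], [0.001, 0.308, -0.951, 0.374], [0.0, 0.0, 0.0, 1.0]]
2.125 [0.53380378 0.12692271 0.20706763] [-1.86891886e-04  2.21442829e-01  9.75173315e-01  2.12013957e-04] [-0.45820541  0.29508466  0.19838994  1.86473141 -0.06934219  0.98847878
  0.8942134 ] [-0.44378582  0.21178211 -0.44710989]
[ -1.1  -1.7 185.1]
```

View pics/w2.png

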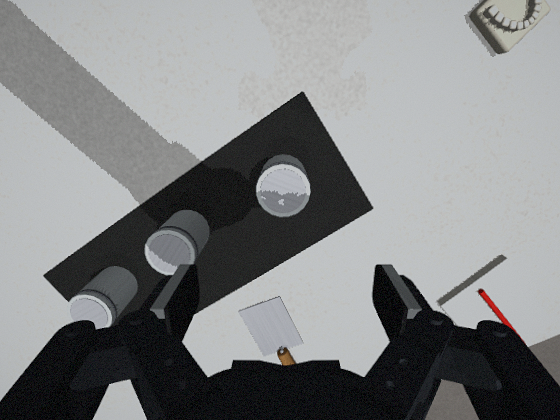

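The wrist view shows the left tin's lid at about (283,190), ellipse-shaped, and the middle lid at (171,252). I'll cast those rays at lid height as a check.

Run:
```python
from h import *
w=r.get_image('wrist')
for q in [(283,190),(171,252),(92,310)]: print(np.round(onz(w,*q,.074),4), np.linalg.norm(onz(w,q[0]-27,q[1],.074)-onz(w,q[0]+27,q[1],.074)))
# ellipse: lid rim leftmost/rightmost
```

```text
[0.5312 0.1259 0.074 ] 0.05463814066082106
[ 0.5411 -0.0144  0.074 ] 0.05972181017786966
[ 0.5651 -0.1428  0.074 ] 0.06746725248378126
```

>>> carry_out:
  increments:
    - {"dx":0,"dy":-1,"dz":25,"rx":0,"ry":0,"rz":0}
    - {"dx":0,"dy":0,"dz":40,"rx":0,"ry":0,"rz":0}
    - {"dx":0,"dy":0,"dz":40,"rx":0,"ry":0,"rz":0}
    - {"dx":0,"dy":0,"dz":30,"rx":0,"ry":0,"rz":0}
    - {"dx":0,"dy":0,"dz":25,"rx":0,"ry":0,"rz":0}
    - {"dx":0,"dy":0,"dz":18,"rx":0,"ry":0,"rz":0}
    - {"dx":0,"dy":0,"dz":7,"rx":0,"ry":0,"rz":0}
    - {"dx":0,"dy":0,"dz":0,"rx":0,"ry":0,"rz":0}

```text
t: 3.18
tool_pos: [0.5341, 0.1248, 0.0221]
ee_rot: [0.0, 0.222, 0.975, 0.0]
contact_force: [0.4, -0.2, 0.1]
finger_gap: 0.0851
gripper_force: 0.0
```

>>> carry_out:
  increments:
    - {"dx":0,"dy":0,"dz":0,"rx":0,"ry":0,"rz":0}
    - {"dx":0,"dy":0,"dz":0,"rx":0,"ry":0,"rz":0}
    - {"dx":0,"dy":0,"dz":0,"rx":0,"ry":0,"rz":0}
    - {"dx":0,"dy":0,"dz":0,"rx":0,"ry":0,"rz":0}
    - {"dx":0,"dy":0,"dz":0,"rx":0,"ry":0,"rz":0}
    - {"dx":0,"dy":0,"dz":0,"rx":0,"ry":0,"rz":0}
  hand: 40

```text
t: 3.92
tool_pos: [0.5344, 0.1243, 0.0235]
ee_rot: [0.0, 0.223, 0.975, 0.0]
contact_force: [-2.5, -2.0, 6.7]
finger_gap: 0.0548
gripper_force: 62.5
```

>>> carry_out:
  increments:
    - {"dx":0,"dy":0,"dz":-5,"rx":0,"ry":0,"rz":0}
    - {"dx":0,"dy":0,"dz":-10,"rx":0,"ry":0,"rz":0}
    - {"dx":0,"dy":0,"dz":-15,"rx":0,"ry":0,"rz":0}
    - {"dx":0,"dy":0,"dz":-10,"rx":0,"ry":0,"rz":0}
    - {"dx":0,"dy":0,"dz":0,"rx":0,"ry":0,"rz":0}
    - {"dx":0,"dy":0,"dz":0,"rx":0,"ry":0,"rz":0}
    - {"dx":0,"dy":0,"dz":0,"rx":0,"ry":0,"rz":0}
    - {"dx":0,"dy":0,"dz":0,"rx":0,"ry":0,"rz":0}

```text
t: 4.92
tool_pos: [0.5337, 0.1245, 0.0617]
ee_rot: [-0.0, 0.223, 0.975, -0.0]
contact_force: [0.2, -0.2, -6.5]
finger_gap: 0.0546
gripper_force: 64.9
```

Run:
```python
from h import *
w=save('wrist','w3.png'); f=[]
for _ in range(4): r.get_image('wrist'); f.append(r.observe()['contact_force'])
s=r.observe(); print(s['t'],s['tool_pos'],np.round(f,2),s['effort'],s['torque'],s['finger_gap'])
```

```text
5.175 [0.533943   0.12459563 0.06198315] [[-0.    0.45 -7.04]
 [ 0.2   0.23 -5.9 ]
 [ 0.57 -0.62 -6.33]
 [-0.19  0.66 -6.73]] [ 6.99027150e-04 -5.08630514e+01  2.54512668e+00 -2.00839037e+01
  6.47123481e-03  1.03493402e-02  7.68320251e-05] [-0.00790381 -0.01417252 -0.02566674] 0.054606037721695436
```

View pics/w3.png

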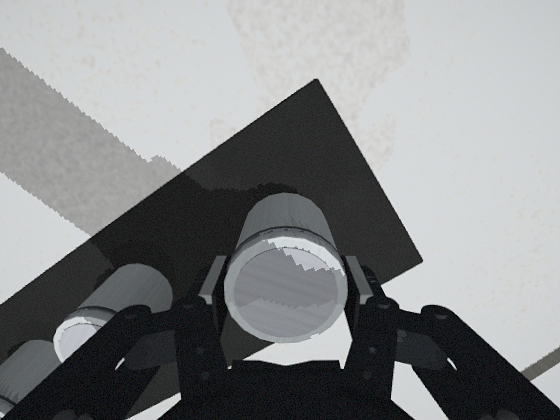

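The left tin is held upright in the pads at about (285,280), clear of the mat, and weighs about 6.5 N. I'll set it down.

>>> carry_out:
  increments:
    - {"dx":0,"dy":0,"dz":10,"rx":0,"ry":0,"rz":0}
    - {"dx":0,"dy":0,"dz":12,"rx":0,"ry":0,"rz":0}
    - {"dx":0,"dy":0,"dz":8,"rx":0,"ry":0,"rz":0}
    - {"dx":0,"dy":0,"dz":4,"rx":0,"ry":0,"rz":0}
    - {"dx":0,"dy":0,"dz":2,"rx":0,"ry":0,"rz":0}
    - {"dx":0,"dy":0,"dz":2,"rx":0,"ry":0,"rz":0}
    - {"dx":0,"dy":0,"dz":1,"rx":0,"ry":0,"rz":0}
    - {"dx":0,"dy":0,"dz":0,"rx":0,"ry":0,"rz":0}

```text
t: 6.18
tool_pos: [0.5342, 0.1247, 0.0236]
ee_rot: [0.0, 0.223, 0.975, 0.0]
contact_force: [-1.1, -0.5, -2.6]
finger_gap: 0.0549
gripper_force: 65.1
```

>>> carry_out:
  increments:
    - {"dx":0,"dy":0,"dz":1,"rx":0,"ry":0,"rz":0}
    - {"dx":0,"dy":0,"dz":0,"rx":0,"ry":0,"rz":0}

```text
t: 6.42
tool_pos: [0.5342, 0.1247, 0.0235]
ee_rot: [0.0, 0.223, 0.975, 0.0]
contact_force: [-4.2, -2.2, 7.9]
finger_gap: 0.0545
gripper_force: 66.3
```

>>> carry_out:
  increments:
    - {"dx":0,"dy":0,"dz":0,"rx":0,"ry":0,"rz":0}
    - {"dx":0,"dy":0,"dz":0,"rx":0,"ry":0,"rz":0}
    - {"dx":0,"dy":0,"dz":0,"rx":0,"ry":0,"rz":0}
    - {"dx":0,"dy":0,"dz":0,"rx":0,"ry":0,"rz":0}
    - {"dx":0,"dy":0,"dz":0,"rx":0,"ry":0,"rz":0}
    - {"dx":0,"dy":0,"dz":0,"rx":0,"ry":0,"rz":0}
  hand: 85

```text
t: 7.18
tool_pos: [0.534, 0.1246, 0.022]
ee_rot: [0.0, 0.223, 0.975, -0.0]
contact_force: [-0.1, -0.2, -0.6]
finger_gap: 0.0846
gripper_force: 0.0
```

>>> carry_out:
  increments:
    - {"dx":0,"dy":0,"dz":-15,"rx":0,"ry":0,"rz":0}
    - {"dx":0,"dy":0,"dz":-35,"rx":0,"ry":0,"rz":0}
    - {"dx":0,"dy":0,"dz":-40,"rx":0,"ry":0,"rz":0}
    - {"dx":0,"dy":0,"dz":-30,"rx":0,"ry":0,"rz":0}
    - {"dx":-14,"dy":-24,"dz":0,"rx":0,"ry":0,"rz":0}
    - {"dx":-22,"dy":-40,"dz":0,"rx":0,"ry":0,"rz":0}
    - {"dx":-22,"dy":-40,"dz":0,"rx":0,"ry":0,"rz":0}
    - {"dx":-10,"dy":-20,"dz":0,"rx":0,"ry":0,"rz":0}

```text
t: 8.18
tool_pos: [0.5416, -0.0197, 0.1434]
ee_rot: [0.001, 0.224, 0.975, -0.0]
contact_force: [-1.1, -0.2, -0.3]
finger_gap: 0.0854
gripper_force: 0.0
```

>>> carry_out:
  increments:
    - {"dx":0,"dy":0,"dz":0,"rx":0,"ry":0,"rz":0}
    - {"dx":0,"dy":0,"dz":0,"rx":0,"ry":0,"rz":0}

```text
t: 8.43
tool_pos: [0.5416, -0.0152, 0.1426]
ee_rot: [0.0, 0.222, 0.975, 0.001]
contact_force: [0.2, 0.3, -0.4]
finger_gap: 0.0851
gripper_force: 0.0
```

Run:
```python
from h import *
w=save('wrist','w4.png'); print(r.observe()['tool_pos'],r.observe()['contact_force'],toolmove([.542,-.0165,.022])[0])
```

```text
[ 0.54151585 -0.01490785  0.14243749] [-0.63415641  0.40334231  0.45449478] [ -1.1  -1.3 120.4]
```

View pics/w4.png

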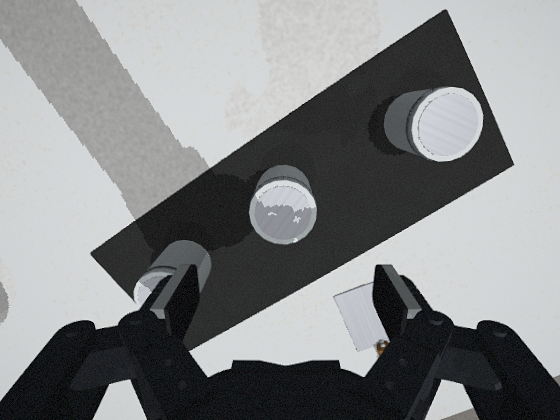

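The middle lid is centred at about (283,210) between the fingers. The left tin stands upright on the mat, with its lid at (448,124). I'll go down and grip.

>>> carry_out:
  increments:
    - {"dx":-1,"dy":-1,"dz":20,"rx":0,"ry":0,"rz":0}
    - {"dx":0,"dy":0,"dz":30,"rx":0,"ry":0,"rz":0}
    - {"dx":0,"dy":0,"dz":30,"rx":0,"ry":0,"rz":0}
    - {"dx":0,"dy":0,"dz":20,"rx":0,"ry":0,"rz":0}
    - {"dx":0,"dy":0,"dz":14,"rx":0,"ry":0,"rz":0}
    - {"dx":0,"dy":0,"dz":6,"rx":0,"ry":0,"rz":0}
    - {"dx":0,"dy":0,"dz":0,"rx":0,"ry":0,"rz":0}

```text
t: 9.35
tool_pos: [0.542, -0.0176, 0.0222]
ee_rot: [0.0, 0.222, 0.975, 0.0]
contact_force: [-0.1, -0.3, 0.5]
finger_gap: 0.0853
gripper_force: 0.0
```

>>> carry_out:
  increments:
    - {"dx":0,"dy":0,"dz":0,"rx":0,"ry":0,"rz":0}
    - {"dx":0,"dy":0,"dz":0,"rx":0,"ry":0,"rz":0}
    - {"dx":0,"dy":0,"dz":0,"rx":0,"ry":0,"rz":0}
    - {"dx":0,"dy":0,"dz":0,"rx":0,"ry":0,"rz":0}
    - {"dx":0,"dy":0,"dz":0,"rx":0,"ry":0,"rz":0}
    - {"dx":0,"dy":0,"dz":0,"rx":0,"ry":0,"rz":0}
  hand: 40

```text
t: 10.1
tool_pos: [0.5424, -0.018, 0.0233]
ee_rot: [0.001, 0.223, 0.975, 0.0]
contact_force: [-1.5, 0.6, 6.5]
finger_gap: 0.0547
gripper_force: 63.0
```

>>> carry_out:
  increments:
    - {"dx":0,"dy":0,"dz":-5,"rx":0,"ry":0,"rz":0}
    - {"dx":0,"dy":0,"dz":-10,"rx":0,"ry":0,"rz":0}
    - {"dx":0,"dy":0,"dz":-15,"rx":0,"ry":0,"rz":0}
    - {"dx":0,"dy":0,"dz":-10,"rx":0,"ry":0,"rz":0}
    - {"dx":0,"dy":0,"dz":0,"rx":0,"ry":0,"rz":0}
    - {"dx":0,"dy":0,"dz":0,"rx":0,"ry":0,"rz":0}
    - {"dx":0,"dy":0,"dz":0,"rx":0,"ry":0,"rz":0}
    - {"dx":0,"dy":0,"dz":0,"rx":0,"ry":0,"rz":0}

```text
t: 11.1
tool_pos: [0.5416, -0.0179, 0.0617]
ee_rot: [-0.0, 0.223, 0.975, -0.0]
contact_force: [0.5, -0.2, -2.0]
finger_gap: 0.0543
gripper_force: 63.6
```

Run:
```python
from h import *
f=[]
for _ in range(5): r.get_image('wrist'); f.append(r.observe()['contact_force'])
print(np.round(f,2),r.observe()['tool_pos'])
```

```text
[[ 0.69 -0.02 -1.71]
 [-0.13  1.44 -2.21]
 [-0.16  0.35 -1.25]
 [-0.52  0.64 -1.5 ]
 [ 0.3  -0.22 -1.21]] [ 0.54182856 -0.01792421  0.06197313]
```

The middle tin is light, at about 1.6 N. I'll set it down.

>>> carry_out:
  increments:
    - {"dx":0,"dy":0,"dz":10,"rx":0,"ry":0,"rz":0}
    - {"dx":0,"dy":0,"dz":12,"rx":0,"ry":0,"rz":0}
    - {"dx":0,"dy":0,"dz":8,"rx":0,"ry":0,"rz":0}
    - {"dx":0,"dy":0,"dz":4,"rx":0,"ry":0,"rz":0}
    - {"dx":0,"dy":0,"dz":2,"rx":0,"ry":0,"rz":0}
    - {"dx":0,"dy":0,"dz":2,"rx":0,"ry":0,"rz":0}
    - {"dx":0,"dy":0,"dz":1,"rx":0,"ry":0,"rz":0}
    - {"dx":0,"dy":0,"dz":0,"rx":0,"ry":0,"rz":0}

```text
t: 12.35
tool_pos: [0.5421, -0.0179, 0.0234]
ee_rot: [0.0, 0.223, 0.975, 0.0]
contact_force: [-1.4, -0.3, 0.9]
finger_gap: 0.0545
gripper_force: 63.8
```

>>> carry_out:
  increments:
    - {"dx":0,"dy":0,"dz":0.5,"rx":0,"ry":0,"rz":0}
    - {"dx":0,"dy":0,"dz":0,"rx":0,"ry":0,"rz":0}

```text
t: 12.6
tool_pos: [0.5421, -0.0179, 0.0234]
ee_rot: [0.0, 0.223, 0.975, 0.0]
contact_force: [-2.3, -0.5, 6.0]
finger_gap: 0.0548
gripper_force: 64.5
```

>>> carry_out:
  increments:
    - {"dx":0,"dy":0,"dz":0,"rx":0,"ry":0,"rz":0}
    - {"dx":0,"dy":0,"dz":0,"rx":0,"ry":0,"rz":0}
    - {"dx":0,"dy":0,"dz":0,"rx":0,"ry":0,"rz":0}
    - {"dx":0,"dy":0,"dz":0,"rx":0,"ry":0,"rz":0}
    - {"dx":0,"dy":0,"dz":0,"rx":0,"ry":0,"rz":0}
    - {"dx":0,"dy":0,"dz":0,"rx":0,"ry":0,"rz":0}
  hand: 85

```text
t: 13.35
tool_pos: [0.5419, -0.0179, 0.0226]
ee_rot: [-0.0, 0.223, 0.975, -0.0]
contact_force: [1.5, 0.7, 0.0]
finger_gap: 0.0853
gripper_force: 0.0
```

>>> carry_out:
  increments:
    - {"dx":0,"dy":0,"dz":-15,"rx":0,"ry":0,"rz":0}
    - {"dx":0,"dy":0,"dz":-35,"rx":0,"ry":0,"rz":0}
    - {"dx":0,"dy":0,"dz":-40,"rx":0,"ry":0,"rz":0}
    - {"dx":0,"dy":0,"dz":-30,"rx":0,"ry":0,"rz":0}
    - {"dx":-16,"dy":-21,"dz":0,"rx":0,"ry":0,"rz":0}
    - {"dx":-27,"dy":-35,"dz":0,"rx":0,"ry":0,"rz":0}
    - {"dx":-27,"dy":-35,"dz":0,"rx":0,"ry":0,"rz":0}
    - {"dx":-12,"dy":-17,"dz":0,"rx":0,"ry":0,"rz":0}

```text
t: 14.35
tool_pos: [0.5691, -0.1537, 0.1437]
ee_rot: [0.001, 0.224, 0.975, -0.0]
contact_force: [0.6, -0.0, 0.4]
finger_gap: 0.0849
gripper_force: 0.0
```

>>> carry_out:
  increments:
    - {"dx":0,"dy":0,"dz":0,"rx":0,"ry":0,"rz":0}
    - {"dx":0,"dy":0,"dz":0,"rx":0,"ry":0,"rz":0}

```text
t: 14.6
tool_pos: [0.5688, -0.1486, 0.1426]
ee_rot: [-0.0, 0.222, 0.975, 0.001]
contact_force: [0.4, 0.0, -0.5]
finger_gap: 0.0849
gripper_force: 0.0
```

Run:
```python
from h import *
w=save('wrist','w5.png'); print(r.observe()['tool_pos'],r.observe()['contact_force'],toolmove([.569,-.15,.022])[0])
```

```text
[ 0.56888584 -0.14836132  0.14255809] [-0.32472176 -0.38847923 -0.43036687] [ -0.9  -1.6 120.6]
```

View pics/w5.png

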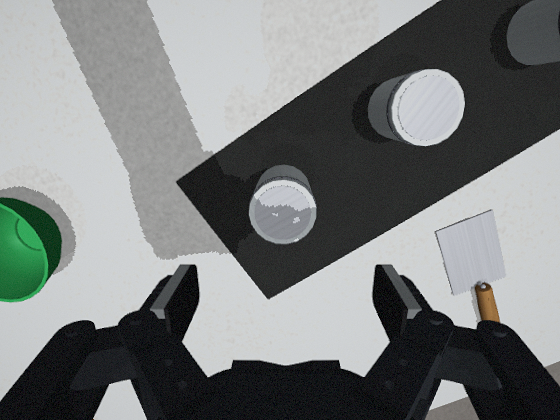

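The right lid is centred at about (283,210), the same pixel position as for the middle tin. The middle tin stands upright, with its lid at (428,107). I'll grip and lift.

>>> carry_out:
  increments:
    - {"dx":-1,"dy":-1,"dz":20,"rx":0,"ry":0,"rz":0}
    - {"dx":0,"dy":0,"dz":30,"rx":0,"ry":0,"rz":0}
    - {"dx":0,"dy":0,"dz":30,"rx":0,"ry":0,"rz":0}
    - {"dx":0,"dy":0,"dz":20,"rx":0,"ry":0,"rz":0}
    - {"dx":0,"dy":0,"dz":14,"rx":0,"ry":0,"rz":0}
    - {"dx":0,"dy":0,"dz":6,"rx":0,"ry":0,"rz":0}
    - {"dx":0,"dy":0,"dz":0,"rx":0,"ry":0,"rz":0}

```text
t: 15.52
tool_pos: [0.5696, -0.1522, 0.0227]
ee_rot: [0.0, 0.223, 0.975, 0.0]
contact_force: [1.0, -0.6, -0.5]
finger_gap: 0.0847
gripper_force: 0.0
```

>>> carry_out:
  increments:
    - {"dx":0,"dy":0,"dz":0,"rx":0,"ry":0,"rz":0}
    - {"dx":0,"dy":0,"dz":0,"rx":0,"ry":0,"rz":0}
    - {"dx":0,"dy":0,"dz":0,"rx":0,"ry":0,"rz":0}
    - {"dx":0,"dy":0,"dz":0,"rx":0,"ry":0,"rz":0}
    - {"dx":0,"dy":0,"dz":0,"rx":0,"ry":0,"rz":0}
    - {"dx":0,"dy":0,"dz":0,"rx":0,"ry":0,"rz":0}
  hand: 40

```text
t: 16.27
tool_pos: [0.5702, -0.1522, 0.0238]
ee_rot: [0.001, 0.223, 0.975, 0.0]
contact_force: [-1.0, 0.8, 5.8]
finger_gap: 0.0544
gripper_force: 62.7
```

>>> carry_out:
  increments:
    - {"dx":0,"dy":0,"dz":-5,"rx":0,"ry":0,"rz":0}
    - {"dx":0,"dy":0,"dz":-10,"rx":0,"ry":0,"rz":0}
    - {"dx":0,"dy":0,"dz":-15,"rx":0,"ry":0,"rz":0}
    - {"dx":0,"dy":0,"dz":-10,"rx":0,"ry":0,"rz":0}
    - {"dx":0,"dy":0,"dz":0,"rx":0,"ry":0,"rz":0}
    - {"dx":0,"dy":0,"dz":0,"rx":0,"ry":0,"rz":0}
    - {"dx":0,"dy":0,"dz":0,"rx":0,"ry":0,"rz":0}
    - {"dx":0,"dy":0,"dz":0,"rx":0,"ry":0,"rz":0}

```text
t: 17.27
tool_pos: [0.5691, -0.1521, 0.0622]
ee_rot: [-0.0, 0.223, 0.975, -0.0]
contact_force: [-0.6, -0.5, -3.3]
finger_gap: 0.0541
gripper_force: 63.9
```

Run:
```python
from h import *
f=[]
for _ in range(5): r.get_image('wrist'); f.append(r.observe()['contact_force'])
print(np.round(f,2),r.observe()['tool_pos'])
```

```text
[[ 0.12 -0.2  -4.6 ]
 [ 0.54  0.76 -3.62]
 [-0.03  0.38 -3.54]
 [-0.45  0.11 -3.06]
 [-0.37  0.17 -4.44]] [ 0.56933031 -0.15213762  0.06247792]
```

The right tin is about 3.8 N, so the left tin (about 6.5 N) is the heaviest. I'll set the right one down and go back.

>>> carry_out:
  increments:
    - {"dx":0,"dy":0,"dz":10,"rx":0,"ry":0,"rz":0}
    - {"dx":0,"dy":0,"dz":12,"rx":0,"ry":0,"rz":0}
    - {"dx":0,"dy":0,"dz":8,"rx":0,"ry":0,"rz":0}
    - {"dx":0,"dy":0,"dz":4,"rx":0,"ry":0,"rz":0}
    - {"dx":0,"dy":0,"dz":2,"rx":0,"ry":0,"rz":0}
    - {"dx":0,"dy":0,"dz":2,"rx":0,"ry":0,"rz":0}
    - {"dx":0,"dy":0,"dz":1.5,"rx":0,"ry":0,"rz":0}
    - {"dx":0,"dy":0,"dz":0,"rx":0,"ry":0,"rz":0}

```text
t: 18.52
tool_pos: [0.5697, -0.1522, 0.0238]
ee_rot: [0.0, 0.223, 0.975, 0.0]
contact_force: [-2.3, 1.4, 3.0]
finger_gap: 0.0541
gripper_force: 64.3
```

>>> carry_out:
  increments:
    - {"dx":0,"dy":0,"dz":0,"rx":0,"ry":0,"rz":0}
    - {"dx":0,"dy":0,"dz":0,"rx":0,"ry":0,"rz":0}
    - {"dx":0,"dy":0,"dz":0,"rx":0,"ry":0,"rz":0}
    - {"dx":0,"dy":0,"dz":0,"rx":0,"ry":0,"rz":0}
    - {"dx":0,"dy":0,"dz":0,"rx":0,"ry":0,"rz":0}
    - {"dx":0,"dy":0,"dz":0,"rx":0,"ry":0,"rz":0}
  hand: 85

```text
t: 19.27
tool_pos: [0.5694, -0.1521, 0.0231]
ee_rot: [0.0, 0.223, 0.975, 0.0]
contact_force: [-0.3, -0.2, 0.8]
finger_gap: 0.0853
gripper_force: 0.0
```

>>> carry_out:
  increments:
    - {"dx":0,"dy":0,"dz":-15,"rx":0,"ry":0,"rz":0}
    - {"dx":0,"dy":0,"dz":-35,"rx":0,"ry":0,"rz":0}
    - {"dx":0,"dy":0,"dz":-40,"rx":0,"ry":0,"rz":0}
    - {"dx":0,"dy":0,"dz":-30,"rx":0,"ry":0,"rz":0}
    - {"dx":12,"dy":19,"dz":0,"rx":0,"ry":0,"rz":0}
    - {"dx":25,"dy":40,"dz":0,"rx":0,"ry":0,"rz":0}
    - {"dx":25,"dy":40,"dz":0,"rx":0,"ry":0,"rz":0}
    - {"dx":25,"dy":40,"dz":0,"rx":0,"ry":0,"rz":0}

```text
t: 20.27
tool_pos: [0.5514, 0.0122, 0.1444]
ee_rot: [0.001, 0.223, 0.975, 0.0]
contact_force: [-0.6, -0.3, 0.7]
finger_gap: 0.085
gripper_force: 0.0
```

>>> carry_out:
  increments:
    - {"dx":25,"dy":40,"dz":0,"rx":0,"ry":0,"rz":0}
    - {"dx":25,"dy":36,"dz":0,"rx":0,"ry":0,"rz":0}
    - {"dx":15,"dy":19,"dz":0,"rx":0,"ry":0,"rz":0}
    - {"dx":0,"dy":0,"dz":0,"rx":0,"ry":0,"rz":0}
    - {"dx":0,"dy":0,"dz":0,"rx":0,"ry":0,"rz":0}
    - {"dx":0,"dy":0,"dz":0,"rx":0,"ry":0,"rz":0}

```text
t: 21.02
tool_pos: [0.5344, 0.123, 0.1434]
ee_rot: [0.0, 0.224, 0.975, -0.0]
contact_force: [-0.1, 0.4, -0.4]
finger_gap: 0.085
gripper_force: 0.0
```

Run:
```python
from h import *
w=save('wrist','w6.png'); print(r.observe()['tool_pos'],r.observe()['contact_force'],toolmove([.5342,.1247,.022])[0])
```

```text
[0.53434961 0.12317445 0.14331866] [ 0.06980554 -0.06096609 -0.70427622] [  0.9   1.3 121.3]
```

View pics/w6.png

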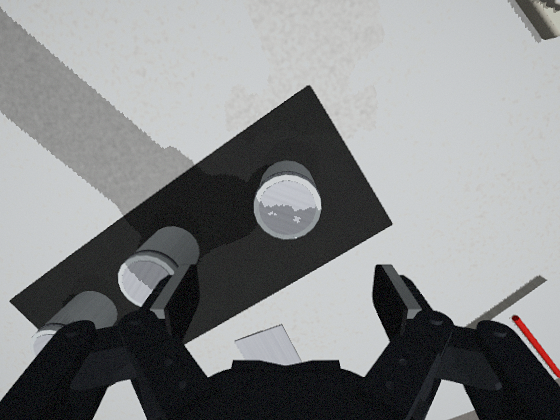

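The left lid is at about (288,207), centred, and the middle and right tins are upright. I'll grip it and lift about 195 mm.

>>> carry_out:
  increments:
    - {"dx":1,"dy":1,"dz":20,"rx":0,"ry":0,"rz":0}
    - {"dx":0,"dy":0,"dz":30,"rx":0,"ry":0,"rz":0}
    - {"dx":0,"dy":0,"dz":30,"rx":0,"ry":0,"rz":0}
    - {"dx":0,"dy":0,"dz":20,"rx":0,"ry":0,"rz":0}
    - {"dx":0,"dy":0,"dz":14,"rx":0,"ry":0,"rz":0}
    - {"dx":0,"dy":0,"dz":6,"rx":0,"ry":0,"rz":0}
    - {"dx":0,"dy":0,"dz":0,"rx":0,"ry":0,"rz":0}

```text
t: 21.95
tool_pos: [0.5337, 0.1258, 0.0232]
ee_rot: [0.0, 0.223, 0.975, -0.0]
contact_force: [0.1, -0.3, -0.5]
finger_gap: 0.0848
gripper_force: 0.0
```

>>> carry_out:
  increments:
    - {"dx":0,"dy":0,"dz":0,"rx":0,"ry":0,"rz":0}
    - {"dx":0,"dy":0,"dz":0,"rx":0,"ry":0,"rz":0}
    - {"dx":0,"dy":0,"dz":0,"rx":0,"ry":0,"rz":0}
    - {"dx":0,"dy":0,"dz":0,"rx":0,"ry":0,"rz":0}
    - {"dx":0,"dy":0,"dz":0,"rx":0,"ry":0,"rz":0}
    - {"dx":0,"dy":0,"dz":0,"rx":0,"ry":0,"rz":0}
  hand: 40

```text
t: 22.7
tool_pos: [0.5338, 0.1256, 0.0243]
ee_rot: [0.0, 0.223, 0.975, 0.0]
contact_force: [-3.4, -1.8, 6.7]
finger_gap: 0.0544
gripper_force: 62.5
```

>>> carry_out:
  increments:
    - {"dx":0,"dy":0,"dz":-5,"rx":0,"ry":0,"rz":0}
    - {"dx":0,"dy":0,"dz":-15,"rx":0,"ry":0,"rz":0}
    - {"dx":0,"dy":0,"dz":-30,"rx":0,"ry":0,"rz":0}
    - {"dx":0,"dy":0,"dz":-35,"rx":0,"ry":0,"rz":0}
    - {"dx":0,"dy":0,"dz":-35,"rx":0,"ry":0,"rz":0}
    - {"dx":0,"dy":0,"dz":-35,"rx":0,"ry":0,"rz":0}
    - {"dx":0,"dy":0,"dz":-28,"rx":0,"ry":0,"rz":0}
    - {"dx":0,"dy":0,"dz":-12,"rx":0,"ry":0,"rz":0}

```text
t: 23.7
tool_pos: [0.5339, 0.1261, 0.2201]
ee_rot: [0.001, 0.223, 0.975, 0.001]
contact_force: [0.8, 0.5, -6.7]
finger_gap: 0.0545
gripper_force: 65.7
```

>>> carry_out:
  increments:
    - {"dx":0,"dy":0,"dz":0,"rx":0,"ry":0,"rz":0}
    - {"dx":0,"dy":0,"dz":0,"rx":0,"ry":0,"rz":0}
    - {"dx":0,"dy":0,"dz":0,"rx":0,"ry":0,"rz":0}
    - {"dx":0,"dy":0,"dz":0,"rx":0,"ry":0,"rz":0}
    - {"dx":0,"dy":0,"dz":0,"rx":0,"ry":0,"rz":0}
    - {"dx":0,"dy":0,"dz":0,"rx":0,"ry":0,"rz":0}

```text
t: 24.45
tool_pos: [0.5335, 0.1259, 0.218]
ee_rot: [-0.0, 0.223, 0.975, -0.0]
contact_force: [0.0, 1.3, -7.6]
finger_gap: 0.0543
gripper_force: 65.7
```

Run:
```python
from h import *
save('scene','s2.png'); s=r.observe(); print(s['tool_pos'],s['contact_force'],s['finger_gap'])
```

```text
[0.53352415 0.1259506  0.21805643] [ 0.55754178  0.08172504 -6.60534234] 0.05472508042544243
```

View pics/s2.png

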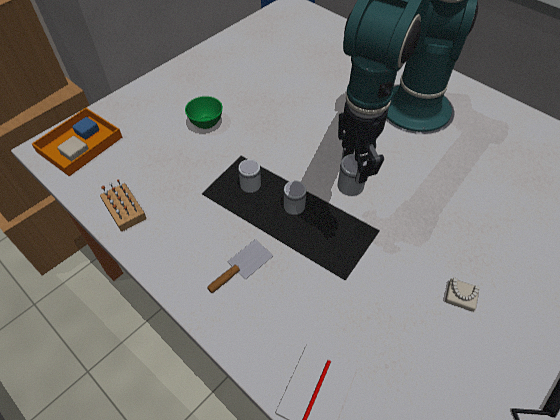

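The left tin is held upright at about (350,175), roughly 19 cm up. The other two stand on the mat at (250,175) and (294,197), and the other bench items haven't moved.

```bash
python3 -c "
from plant import r
print(r.hand_in())"
```

```text
the job is handed in; nothing more can be done
None
```

I lifted the three tins in order and handed in holding the left one, the heaviest at about 6.6 N (right about 3.8 N, middle about 1.6 N), upright and about 19 cm above the mat, with the other two standing on it; the hand-in returned no verdict.

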